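# Roll the forming rod onto the spine line

### The job

Roll the beech forming rod across the flat book cover until it lies along the white spine line, with its middle over the line, by pushing the top of the rod sideways with the closed fingertips, in several short strokes if need be. Do not push it from down beside it, pinch it or lift it, and leave everything else where it is. Finish with the rod at rest on the line.

Things in the scene. Friction and masses are not known exactly. Their poses are not given: they have to be found in the camera images.
- cover: Flat book cover, fixed, 260 mm along its x, 420 mm along its y, 3 mm thick, level; origin at the centre of its underside. Middle 220 mm navy, outer 100 mm at either end grey. The white spine line, 4 mm wide, 240 mm long, runs along the cover's x axis through its centre (y = 0).
- rod: Beech rod, 28 mm thick, 140 mm long, 75 g, red band near each end, black stripe along one side. Origin mid-axis; x along the rod, y and z turn as it rolls. Starts nearly parallel to the line, 50-85 mm to either side. Under a 2-10 N press on top it rolls half as far as the fingertip moves, so a stroke carries it only about a fingertip's breadth. It stays where it is left.
- spool: Cream thread spool standing on the cover, 42 mm wide at its foot, 53 mm high, on the other side of the line from the rod, 50 to 85 mm from it; origin at the centre of its underside. Leave alone.
- weight: Brass weight with a knob standing on the cover's grey board, 44 mm wide, 52 mm high; origin at the centre of its underside. Leave alone.
- folder: Ivory-coloured bone folder lying on the cover's other grey board, 130 x 20 x 5 mm, long along its x; origin at the centre of its underside. Leave alone.
- glue: Glue jar standing on the table at the left, 56 mm wide, 85 mm high; origin at the centre of its underside. Leave alone.
- brushpot: Blue ceramic cup standing on the table at the right, 72 mm wide, 90 mm high; origin at the centre of its underside. Leave alone.
- brush: Brush lying on the table at the left, long along its x; origin under its middle. Leave alone.
- awl: Screwdriver-like awl lying on the table at the right, long along its x; origin under its middle. Leave alone.

How it is judged:
By the outcome, as a careful person would: the job done as asked, in the order asked, and still so for the second after the job is handed in, with the robot touching nothing.
It also fails if it takes over 64 s, if anything falls off the work surface, if the arm or the gripper's body presses on something with over 40 N, if the wrist force passes 120 N, or if a joint passes its speed limit or range.

### The arm

A 7-joint arm with a two-finger parallel gripper is mounted at the origin on the work surface. World frame = base frame: x ahead of the robot, y to its left, z up, the work surface at z = 0. Lengths are in m, angles in rad, forces in N, time in s.
With the tool pointing down it reaches from about 0.4 to 0.875 m from the base axis. Payload 19.3 kg.
Tool frame: the origin (TCP) lies at the very end of the fingers, on their centre line; the grasp point (between the pads) lies 19 mm behind it; z points along the fingers, y is the line along which they close (so a half turn about z gives the same grasp; the last joint's range is limited). The gripper opens to 85 mm and grips with 20 to 120 N. Pads are 22 mm wide; open, the fingers measure 114 mm over their backs; the gripper's body (76 mm by 85 mm) begins 54 mm behind the grasp point. The pads swing forward as they close: fully open they stand 13 mm farther back than shut.
Start: joints at [-1.208, 0.521, -0.036, 1.599, 0.021, 1.021, -0.113], TCP at [0.262, 0.567, 0.231] pointing down, gripper open.
Joint ranges: [-2.91, 2.91], [-0.3, 2.13], [-1.5, 1.42], [0.17, 2.43], [-1.26, 4.41], [0.16, 1.93], [-2.52, 2.52]. Speed limits (rad/s): [1.89, 1.89, 2.39, 2.39, 3.01, 3.01, 3.01].

### API

Orientations are given as [roll, pitch, yaw] about the fixed x, y, z axes, in that order (R = Rz(yaw) Ry(pitch) Rx(roll)).
In Python, from workcell import bot gives the robot as it stands.
- The arm moves only by the tool jog_arm, never from a script. Its argument "motion" is a list of rows, each a list of 5 numbers: the shift along the tool's x, y, z scaled (see below), then the turn about the tool's z scaled (see below), then the opening, from 0 (shut) to 1 (fully open). A call has 1 to 12 rows; each row shifts and turns the commanded pose from where the row before left it, along the tool's axes as they then stand; what a row does not reach is not made up. The controller multiplies each number of a shift by 30 mm and each number of a turn by 0.08 rad. A row lasts 1/10 s, in which the tool goes at most 50 mm and 8.59 degrees, less where a joint would pass 70% of its speed; a pose out of reach is approached as far as the arm can. A call with a number of a shift or a turn outside -1 to 1 is refused whole. A call with a gripper value outside its range is refused whole. The fingers move at their own pace and stop on an object; "newtons" is the grip in N (left out, the last holds). Time passes only in rows, so rows that do not move let the fingers close. It gives the time, the measured TCP pose, the force, the opening and the grip force at its end, in the units of the state.
- bot.observe(): the state, without advancing time (a new reading comes with each control period).
- bot.grab_frame(name): name is "scene" or "top"; returns a dict with "pixels" (420x560x3 uint8, red, green, blue), "fovy" (degrees; the focal length in pixels is half the picture's height over the tangent of half this angle, whatever the lens; pixels are square), "cx", "cy" (the principal point, pixels), "rvec" (rotation vector, rad) and "tvec" (3), from world to camera coordinates, as OpenCV has them. Camera axes: x right, y down, z forward; pixel columns grow to the right and rows downward; lengths in m; the calibration is good to about 2 mm. A picture is of the moment at which its call begins. There is no depth.
- bot.job_done(): hands the job in; it is judged then, once.
The state is a dict: "clock": time; "qpos": joint angles; "qd": joint speeds; "joint_efforts": joint torques, N m; "position": TCP position; "tool_rot": TCP orientation; "force": force on the tool from outside, world axes, zero at the start; "moment": the same for the moment, N m; "grip_width": finger opening in m; "finger_force": force on a finger pad.
Only numpy, scipy, OpenCV 4.12 (cv2) and the standard library are available. Lean on these libraries where they do the work, as an engineer would, in place of code of your own. Each camera call takes 0.05 s, during which the arm holds its last target. There are 200 camera calls.

## Working session

There is one attempt and no reset: what is moved stays moved. The work goes in short steps, Python scripts to look and compute and a tool call to move; the robot and the scene stay as the last step left them, time stands still between calls to the robot, and variables do not carry over. Pictures are saved under pics/ and viewed, at most 10 in all, crops included, and the job is handed in when it is done.

Besides the shell and the picture viewer there is one more tool, called after "Emit:" by a JSON object that holds its "name" and its "arguments", one argument or row to a line. jog_arm: Moves the arm, as the interface text tells. Shifts and turns lie within -1 to 1; 1 stands for 30 mm of shift or 0.08 rad of turn. Its arguments: {"type":"object","properties":{"motion":{"type":"array","items":{"type":"array","items":{"type":"number"}}},"newtons":{"type":"number"}},"required":["motion"]}

```bash
mkdir -p pics; cat > h.py <<'E'
import numpy as np, cv2
from workcell import bot
def snap(name,f):
    d=bot.grab_frame(name); cv2.imwrite(f"pics/{f}.png",cv2.cvtColor(d["pixels"],cv2.COLOR_RGB2BGR)); 
    np.savez(f"pics/{f}.npz",**d); return d
def world(d,u,v,z):
    f=d["pixels"].shape[0]/2/np.tan(np.radians(float(d["fovy"]))/2)
    R=cv2.Rodrigues(np.array(d["rvec"],float))[0]; t=np.array(d["tvec"],float).ravel()
    C=-R.T@t; r=R.T@np.array([(u-d["cx"])/f,(v-d["cy"])/f,1])
    return C+r*(z-C[2])/r[2]
E
python3 - <<'E'
from h import *
s=bot.observe(); print({k:np.round(s[k],3) for k in ("clock","position","tool_rot","force","grip_width")})
for n in ("top","scene"):
    d=snap(n,n+"0"); print(n,d["fovy"],d["cx"],d["cy"],d["rvec"],d["tvec"])
E
```

```text
{'clock': np.float64(0.0), 'position': array([0.262, 0.567, 0.231]), 'tool_rot': array([-3.14 ,  0.   ,  2.709]), 'force': array([ 0.337, -0.087, -0.58 ]), 'grip_width': np.float64(0.085)}
top 52.94429815943894 282.54503409730904 211.36046023959324 [ 2.16093266 -2.10378649  0.1761412 ] [-0.0140174   0.46633209  1.04086212]
scene 48.96767416229274 273.1702487772946 207.1366717698231 [ 1.34334274  2.05374724 -1.02271011] [ 0.17718418 -0.23788621  1.7796471 ]
```

View pics/top0.png

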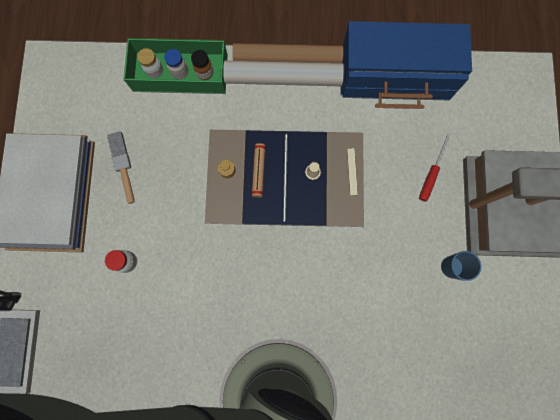

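View pics/scene0.png

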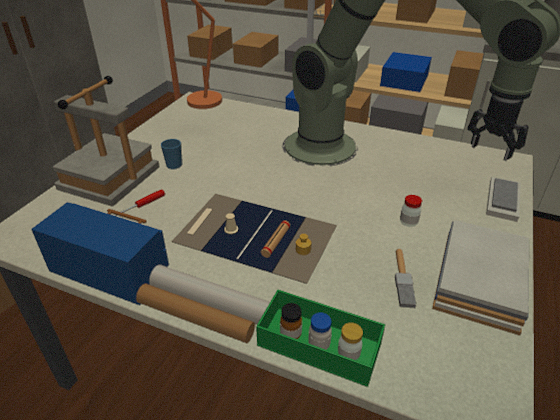

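The top view shows the rod at about u 258, v 144–196, left of the white line, which runs from (286,135) to (284,221). The weight is at (226,169) and the spool at (314,171). Next I'll enlarge the cover.

```bash
python3 - <<'E'
from h import *
im=cv2.imread("pics/top0.png")[120:236,200:370]
cv2.imwrite("pics/c0.png",cv2.resize(im,None,fx=4.7,fy=4.7,interpolation=cv2.INTER_CUBIC))
d=np.load("pics/top0.npz")
for n,u,v,z in [("tl",208,130,.003),("tr",362.5,130.5,.003),("bl",206,223.5,.003),("br",364,226,.003),("line t",286,135,.003),("line b",284.5,221,.003)]:
    print(n,np.round(world(d,u,v,z),4))
E
```

```text
tl [0.6931 0.2088 0.003 ]
tr [ 0.7029 -0.214   0.003 ]
bl [0.4348 0.1995 0.003 ]
br [ 0.4393 -0.2167  0.003 ]
line t [ 0.6844 -0.0051  0.003 ]
line b [ 0.447  -0.0072  0.003 ]
```

View pics/c0.png

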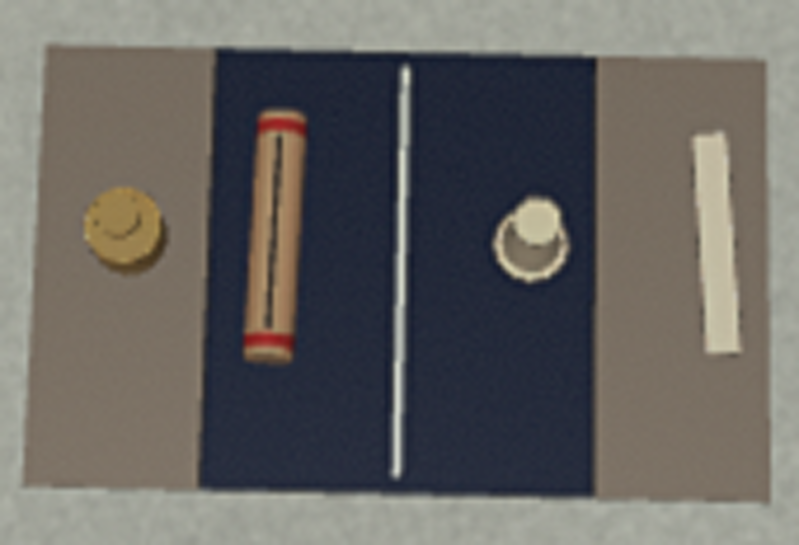

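The enlarged crop shows the rod axis from (283,112) to (269,360), the line from (405,67) to (397,478), and the spool foot centred near (531,242). The rod is tilted slightly relative to the line.

```bash
cat >> h.py <<'E'
def rodline(d,re,le,x0,y0,s,zr=.017):
    """rod-end and line-end crop pixels -> rod ends, mid, offset from line, angle"""
    g=lambda p,z: world(d,x0+(p[0]+.5)/s-.5,y0+(p[1]+.5)/s-.5,z)[:2]
    A,B=[g(p,zr) for p in re]; P,Q=[g(p,.003) for p in le]
    u=(P-Q)/np.linalg.norm(P-Q); n=np.array([-u[1],u[0]]); w=(A-B)
    print("rod ends",A.round(4),B.round(4),"len",np.linalg.norm(w).round(4),"mid",((A+B)/2).round(4))
    print("line",P.round(4),Q.round(4),"yaw",np.arctan2(u[1],u[0]).round(4),"len",np.linalg.norm(P-Q).round(4))
    print("offs A,B,mid mm",((A-P)@n*1e3).round(1),((B-P)@n*1e3).round(1),(((A+B)/2-P)@n*1e3).round(1),"ang",np.arctan2(w@n,w@u).round(4))
E
python3 - <<'E'
from h import *
d=np.load("pics/top0.npz")
rodline(d,[(283,112),(269,360)],[(405,67),(397,478)],200,120,4.7)
print("spool",world(d,200+531/4.7,120+242/4.7,.003), "weight",world(d,200+124/4.7,120+230/4.7,.03))
E
```

```text
rod ends [0.6538 0.0646] [0.5089 0.0673] len 0.1449 mid [0.5813 0.066 ]
line [ 0.6877 -0.0044] [ 0.4462 -0.0061] yaw 0.007 len 0.2415
offs A,B,mid mm 69.3 72.9 71.1 ang -0.0252
spool [ 0.5836439  -0.08027978  0.003     ] weight [0.57719869 0.14912349 0.03      ]
```

Emit:
{"name": "jog_arm", "arguments": {
  "motion": [
    [0,0,0,1,0],
    [0,0,0,1,0],
    [0,0,0,1,0],
    [0,0,0,1,0],
    [0,0,0,1,0],
    [0,0,0,1,0],
    [0,0,0,1,0],
    [0,0,0,1,0],
    [0,0,0,1,0],
    [0,0,0,1,0],
    [0,0,0,1,0],
    [0,0,0,1,0]
  ],
  "newtons": 20
}}

```text
clock: 1.3
position: [0.262, 0.5672, 0.231]
tool_rot: [-3.141, 0.001, 1.746]
force: [-0.5, -0.6, -0.9]
grip_width: -0.0001
finger_force: 0.0
```

Emit:
{"name": "jog_arm", "arguments": {
  "motion": [
    [0,0,0,1,0],
    [0,0,0,1,0],
    [0,0,0,0.4,0],
    [0,0,0,0,0]
  ]
}}

```text
clock: 1.7
position: [0.262, 0.5673, 0.2311]
tool_rot: [-3.142, 0.0, 1.557]
force: [-0.5, -0.9, 0.6]
grip_width: 0.0001
finger_force: 0.0
```

Emit:
{"name": "jog_arm", "arguments": {
  "motion": [
    [-0.68,0.45,0,0,0],
    [-0.68,0.45,0,0,0],
    [-0.68,0.45,0,0,0],
    [-0.68,0.45,0,0,0],
    [-0.68,0.45,0,0,0],
    [-0.68,0.45,0,0,0],
    [-0.68,0.45,0,0,0],
    [-0.68,0.45,0,0,0],
    [-0.68,0.45,0,0,0],
    [-0.68,0.45,0,0,0],
    [-0.68,0.45,0,0,0],
    [-0.68,0.45,0,0,0]
  ]
}}

```text
clock: 2.9
position: [0.4211, 0.3194, 0.2314]
tool_rot: [3.142, -0.0, 1.559]
force: [0.3, -0.6, 0.7]
grip_width: -0.0003
finger_force: 0.0
```

Emit:
{"name": "jog_arm", "arguments": {
  "motion": [
    [-0.68,0.45,0,0,0],
    [-0.68,0.45,0,0,0],
    [-0.68,0.45,0,0,0],
    [-0.68,0.45,0,0,0],
    [-0.68,0.45,0,0,0],
    [-0.68,0.45,0,0,0],
    [-0.68,0.45,0,0,0],
    [-0.68,0.45,0,0,0],
    [-0.68,0.45,0,0,0],
    [-0.68,0.45,0,0,0],
    [-0.68,0.45,0,0,0],
    [0,0,0,0,0]
  ]
}}

```text
clock: 4.1
position: [0.5672, 0.0906, 0.2313]
tool_rot: [3.141, 0.001, 1.555]
force: [-1.4, 1.2, -0.8]
grip_width: -0.0002
finger_force: 0.0
```

Emit:
{"name": "jog_arm", "arguments": {
  "motion": [
    [-0.58,0.43,0,0,0],
    [0,0,1,0,0],
    [0,0,1,0,0],
    [0,0,1,0,0],
    [0,0,1,0,0],
    [0,0,1,0,0],
    [0,0,0.8,0,0],
    [0,0,0,0,0]
  ]
}}

```text
clock: 4.9
position: [0.5768, 0.0765, 0.0547]
tool_rot: [-3.137, 0.001, 1.559]
force: [-0.5, 0.2, 0.0]
grip_width: 0.0001
finger_force: 0.0
```

```bash
python3 - <<'E'
from h import *
s=bot.observe(); print(s["position"],s["force"])
snap("scene","s1")
im=cv2.imread("pics/s1.png")[150:290,180:350]
cv2.imwrite("pics/c1.png",cv2.resize(im,None,fx=4,fy=4,interpolation=cv2.INTER_CUBIC))
E
```

```text
[0.57680293 0.07649829 0.05467352] [-0.49678903  0.15822512  0.00517109]
```

View pics/c1.png

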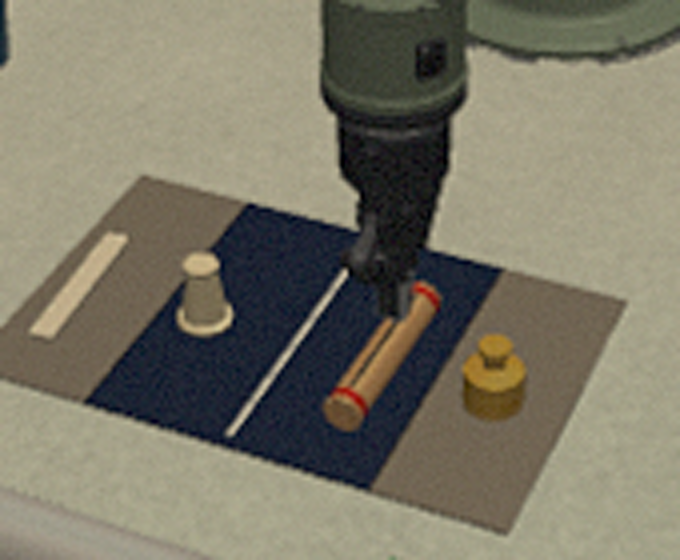

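The closed fingertips hang just above the rod at crop (398,310), slightly past mid-length towards the robot. I'll lower gently.

Emit:
{"name": "jog_arm", "arguments": {
  "motion": [
    [0,0,0.4,0,0],
    [0,0,0.2,0,0],
    [0,0,0,0,0]
  ]
}}

```text
clock: 5.25
position: [0.5785, 0.0764, 0.0391]
tool_rot: [-3.141, -0.0, 1.557]
force: [0.6, -0.1, -1.0]
grip_width: -0.0002
finger_force: 0.0
```

Emit:
{"name": "jog_arm", "arguments": {
  "motion": [
    [0,0,0.05,0,0],
    [0,0,0,0,0]
  ]
}}

```text
clock: 5.45
position: [0.5788, 0.0763, 0.0381]
tool_rot: [3.141, -0.0, 1.557]
force: [0.8, -0.1, 0.1]
grip_width: 0.0001
finger_force: 0.0
```

Emit:
{"name": "jog_arm", "arguments": {
  "motion": [
    [0,0,0.05,0,0],
    [0,0,0,0,0]
  ]
}}

```text
clock: 5.65
position: [0.5787, 0.0763, 0.0363]
tool_rot: [3.142, -0.0, 1.557]
force: [-0.3, 0.9, 0.1]
grip_width: -0.0004
finger_force: 0.0
```

Emit:
{"name": "jog_arm", "arguments": {
  "motion": [
    [-0.1,0,0.05,0,0],
    [0,0,0.05,0,0],
    [0,0,0,0,0]
  ]
}}

```text
clock: 5.95
position: [0.5786, 0.0731, 0.0331]
tool_rot: [-3.141, 0.0, 1.556]
force: [-0.8, -0.2, 0.3]
grip_width: -0.0002
finger_force: 0.0
```

Emit:
{"name": "jog_arm", "arguments": {
  "motion": [
    [0,0,0.05,0,0],
    [0,0,0,0,0]
  ]
}}

```text
clock: 6.15
position: [0.5786, 0.0733, 0.0316]
tool_rot: [-3.141, 0.0, 1.557]
force: [-0.4, 0.1, -0.3]
grip_width: -0.0
finger_force: 0.0
```

Emit:
{"name": "jog_arm", "arguments": {
  "motion": [
    [0,0,0.03,0,0],
    [0,0,0,0,0]
  ]
}}

```text
clock: 6.35
position: [0.5787, 0.0733, 0.031]
tool_rot: [3.141, -0.0, 1.557]
force: [-1.4, 0.5, 3.8]
grip_width: -0.0003
finger_force: 1.7
```

Emit:
{"name": "jog_arm", "arguments": {
  "motion": [
    [0,0,0.01,0,0],
    [-0.05,0,0,0,0],
    [-0.1,0,0,0,0],
    [-0.1,0,0,0,0],
    [-0.1,0,0,0,0],
    [-0.05,0,0,0,0],
    [0,0,0,0,0]
  ]
}}

```text
clock: 7.05
position: [0.5785, 0.061, 0.0309]
tool_rot: [3.142, -0.0, 1.556]
force: [-2.1, -0.2, 8.9]
grip_width: 0.0001
finger_force: 4.1
```

```bash
python3 - <<'E'
from h import *
s=bot.observe(); print(s["position"],s["force"])
snap("top","t2")
im=cv2.imread("pics/t2.png")[120:236,200:370]
cv2.imwrite("pics/c2.png",cv2.resize(im,None,fx=4.7,fy=4.7,interpolation=cv2.INTER_CUBIC))
E
```

```text
[0.57847649 0.06099333 0.03092208] [-2.11563421 -0.1781429   8.90901975]
```

View pics/c2.png

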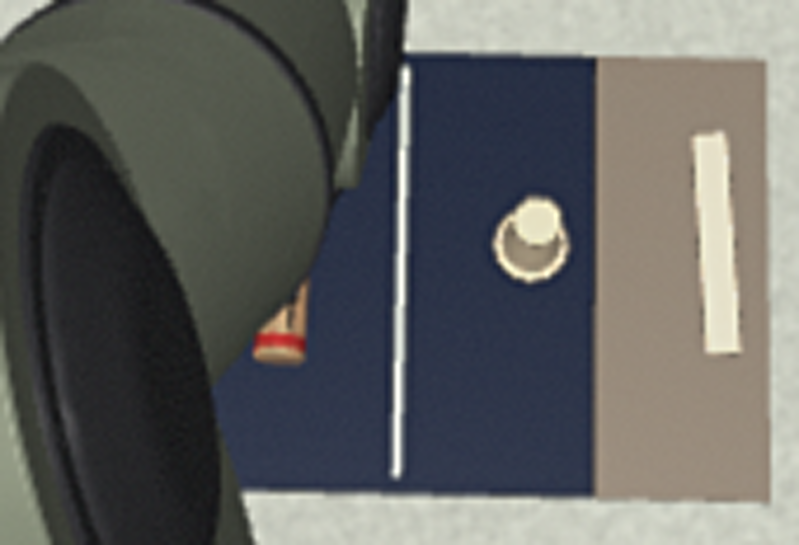

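The near end of the rod has moved from crop x 269 to 279, about 6 mm for a 12 mm fingertip move. It is rolling as expected, so I continue.

Emit:
{"name": "jog_arm", "arguments": {
  "motion": [
    [-0.05,0,-0.007,0,0],
    [-0.1,0,0,0,0],
    [-0.1,0,0,0,0],
    [-0.1,0,0,0,0],
    [-0.1,0,0,0,0],
    [-0.05,0,0,0,0],
    [0,0,0,0,0]
  ]
}}

```text
clock: 7.8
position: [0.5782, 0.0459, 0.0308]
tool_rot: [-3.141, 0.0, 1.556]
force: [-1.3, -0.1, 3.9]
grip_width: 0.0
finger_force: 2.2
```

Emit:
{"name": "jog_arm", "arguments": {
  "motion": [
    [0,0,-0.2,0,0],
    [0,0,-0.2,0,0],
    [0.3,0,0,0,0],
    [0.23,0,0,0,0],
    [0,0,0,0,0]
  ]
}}

```text
clock: 8.3
position: [0.5784, 0.0641, 0.0427]
tool_rot: [-3.141, -0.001, 1.559]
force: [-1.4, -0.4, 0.3]
grip_width: -0.0002
finger_force: 0.0
```

Emit:
{"name": "jog_arm", "arguments": {
  "motion": [
    [0,0,0.2,0,0],
    [0,0,0.14,0,0],
    [0,0,0,0,0]
  ]
}}

```text
clock: 8.6
position: [0.578, 0.0618, 0.0317]
tool_rot: [-3.14, 0.0, 1.556]
force: [-0.1, 0.3, 0.5]
grip_width: 0.0001
finger_force: 0.0
```

Emit:
{"name": "jog_arm", "arguments": {
  "motion": [
    [-0.05,0,0.02,0,0],
    [0,0,0,0,0]
  ]
}}

```text
clock: 8.8
position: [0.5784, 0.0602, 0.032]
tool_rot: [-3.141, 0.0, 1.556]
force: [0.1, 0.1, 0.4]
grip_width: -0.0001
finger_force: 0.0
```

Emit:
{"name": "jog_arm", "arguments": {
  "motion": [
    [0,0,0.015,0,0],
    [0,0,0,0,0]
  ]
}}

```text
clock: 9.0
position: [0.5785, 0.0606, 0.0316]
tool_rot: [3.141, -0.0, 1.557]
force: [-0.4, 1.1, 0.6]
grip_width: 0.0001
finger_force: 0.0
```

Emit:
{"name": "jog_arm", "arguments": {
  "motion": [
    [0,0,0.02,0,0],
    [0,0,0,0,0]
  ]
}}

```text
clock: 9.2
position: [0.5786, 0.0607, 0.0311]
tool_rot: [3.141, -0.0, 1.557]
force: [0.1, -0.5, 1.6]
grip_width: -0.0001
finger_force: 1.0
```

Emit:
{"name": "jog_arm", "arguments": {
  "motion": [
    [0,0,0.01,0,0],
    [0,0,0,0,0]
  ]
}}

```text
clock: 9.4
position: [0.5786, 0.0607, 0.0309]
tool_rot: [3.141, -0.0, 1.557]
force: [-1.3, 0.0, 6.7]
grip_width: 0.0001
finger_force: 3.4
```

Emit:
{"name": "jog_arm", "arguments": {
  "motion": [
    [-0.05,0,0,0,0],
    [-0.1,0,0,0,0],
    [-0.1,0,0,0,0],
    [-0.1,0,0,0,0],
    [-0.1,0,0,0,0],
    [-0.1,0,0,0,0],
    [-0.1,0,0,0,0],
    [-0.1,0,0,0,0],
    [-0.1,0,0,0,0],
    [-0.1,0,0,0,0],
    [-0.05,0,0,0,0],
    [0,0,0,0,0]
  ]
}}

```text
clock: 10.6
position: [0.578, 0.0304, 0.0307]
tool_rot: [-3.142, 0.0, 1.556]
force: [-1.9, -0.5, 4.3]
grip_width: -0.0001
finger_force: 2.5
```

Emit:
{"name": "jog_arm", "arguments": {
  "motion": [
    [0,0,-0.2,0,0],
    [0,0,-0.2,0,0],
    [0.3,0,0,0,0],
    [0.2,0,0,0,0],
    [0,0,0.2,0,0],
    [0,0,0.15,0,0],
    [0,0,0,0,0],
    [0,0,0,0,0]
  ]
}}

```text
clock: 11.4
position: [0.578, 0.0453, 0.0318]
tool_rot: [-3.141, 0.0, 1.556]
force: [-0.4, -0.0, -0.0]
grip_width: 0.0004
finger_force: 0.0
```

Emit:
{"name": "jog_arm", "arguments": {
  "motion": [
    [0,0,0.03,0,0],
    [0,0,0,0,0]
  ]
}}

```text
clock: 11.6
position: [0.5782, 0.0455, 0.0312]
tool_rot: [-3.142, 0.0, 1.557]
force: [-0.7, -0.6, 0.0]
grip_width: -0.0001
finger_force: 0.0
```

Emit:
{"name": "jog_arm", "arguments": {
  "motion": [
    [0,0,0.01,0,0],
    [0,0,0,0,0]
  ]
}}

```text
clock: 11.8
position: [0.5783, 0.0456, 0.0311]
tool_rot: [3.142, -0.0, 1.557]
force: [-1.1, -0.3, 1.2]
grip_width: -0.0003
finger_force: 1.0
```

Emit:
{"name": "jog_arm", "arguments": {
  "motion": [
    [0,0,0.011,0,0],
    [-0.05,0,0,0,0],
    [-0.1,0,0,0,0],
    [-0.1,0,0,0,0],
    [-0.1,0,0,0,0],
    [-0.1,0,0,0,0],
    [-0.1,0,0,0,0],
    [-0.1,0,0,0,0],
    [-0.1,0,0,0,0],
    [-0.1,0,0,0,0],
    [-0.15,0,0,0,0],
    [0,0,0,0,0]
  ]
}}

```text
clock: 13.0
position: [0.5777, 0.015, 0.0308]
tool_rot: [-3.141, 0.0, 1.556]
force: [-1.4, -0.2, 4.6]
grip_width: 0.0002
finger_force: 2.3
```

Emit:
{"name": "jog_arm", "arguments": {
  "motion": [
    [0,0,-0.3,0,0],
    [0,0,-0.8,0,0],
    [0,0,-1,0,0],
    [1,0,-1,0,0],
    [1,0,-1,0,0],
    [1,0,-1,0,0],
    [1,0,0,0,0],
    [1,0,0,0,0],
    [1,0,0,0,0],
    [1,0,0,0,0],
    [0,0,0,0,0]
  ]
}}

```text
clock: 14.1
position: [0.5799, 0.2308, 0.1838]
tool_rot: [-3.141, -0.002, 1.562]
force: [-1.4, 0.6, -0.3]
grip_width: -0.0001
finger_force: 0.0
```

```bash
python3 - <<'E'
from h import *
snap("top","t3")
im=cv2.imread("pics/t3.png")[120:236,200:370]
cv2.imwrite("pics/c3.png",cv2.resize(im,None,fx=4.7,fy=4.7,interpolation=cv2.INTER_CUBIC))
E
```

```text
(no output)
```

View pics/c3.png

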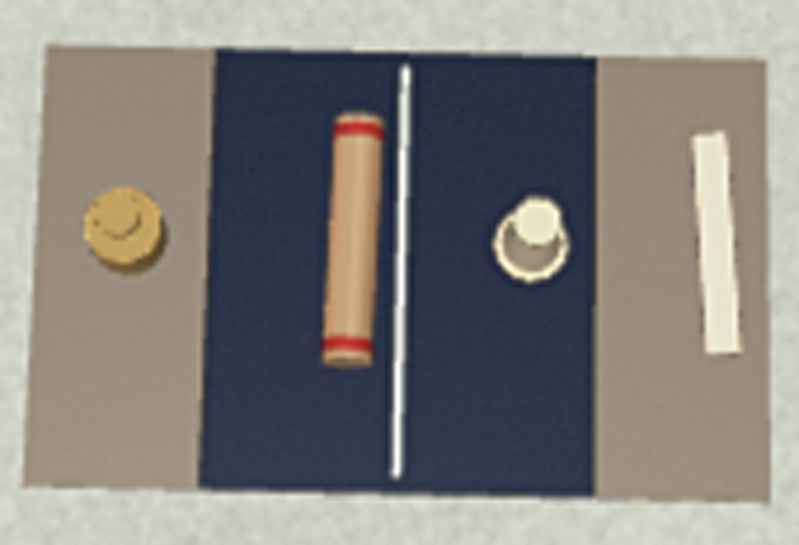

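The rod now runs from (359,114) to (347,363) in the crop. Everything else is unmoved.

```bash
python3 - <<'E'
from h import *
d=np.load("pics/t3.npz")
rodline(d,[(359,114),(347,363)],[(405,67),(397,478)],200,120,4.7)
# finer: sub-pixel from colour (wood/red vs navy): row-wise R-B weight centroid
im=d["pixels"].astype(float); w=np.clip(im[...,0]-im[...,2]-15,0,None)
m=np.zeros_like(w,bool); m[140:200,265:284]=1; w=w*m
rows=[]; ln=[]
for v in range(148,194):
    c=w[v].sum(); u=(w[v]*np.arange(560)).sum()/c; rows.append(world(d,u,v,.017)[:2])
for v in range(140,218):
    L=np.clip(im[v,281:291].mean(1)-100,0,None)
    if v<146 or v>200 or 1: 
        u=(L*np.arange(281,291)).sum()/L.sum(); ln.append(world(d,u,v,.003)[:2])
rows=np.array(rows); ln=np.array(ln)
pr=np.polyfit(rows[:,0],rows[:,1],1); pl=np.polyfit(ln[:,0],ln[:,1],1)
for x in (.51,.58,.65): print(x,np.polyval(pr,x),np.polyval(pl,x))
print(pr,pl)
E
```

```text
rod ends [0.6537 0.0211] [0.5084 0.0236] len 0.1454 mid [0.5811 0.0224]
line [ 0.6877 -0.0044] [ 0.4462 -0.0061] yaw 0.007 len 0.2415
offs A,B,mid mm 25.8 29.2 27.5 ang -0.0237
0.51 0.024497375465135807 -0.005241631478344246
0.58 0.02286066221989457 -0.004879784480843235
0.65 0.021223948974653337 -0.0045179374833422235
[-0.02338162  0.036422  ] [ 0.00516924 -0.00787795]
```

Emit:
{"name": "jog_arm", "arguments": {
  "motion": [
    [-1,0,0,0,0],
    [-1,0,0,0,0],
    [-1,0,0,0,0],
    [-1,0,0.6,0,0],
    [-1,0,1,0,0],
    [-1,0,1,0,0],
    [-0.5,0,1,0,0],
    [0,0,0.8,0,0],
    [0,0,0.4,0,0],
    [0,0,0.15,0,0],
    [0,0,0,0,0],
    [0,0,0,0,0]
  ]
}}

```text
clock: 15.35
position: [0.5786, 0.0309, 0.0362]
tool_rot: [3.14, -0.0, 1.557]
force: [0.5, 0.0, 0.2]
grip_width: -0.0002
finger_force: 0.0
```

Emit:
{"name": "jog_arm", "arguments": {
  "motion": [
    [0,0,0.05,0,0],
    [0,0,0,0,0]
  ]
}}

```text
clock: 15.55
position: [0.5783, 0.0309, 0.0342]
tool_rot: [3.141, -0.0, 1.557]
force: [-0.1, -0.6, 1.1]
grip_width: -0.0002
finger_force: 0.0
```

Emit:
{"name": "jog_arm", "arguments": {
  "motion": [
    [0,0,0.1,0,0],
    [0,0,0,0,0]
  ]
}}

```text
clock: 15.75
position: [0.5784, 0.0307, 0.031]
tool_rot: [3.141, -0.0, 1.557]
force: [0.3, 0.1, 7.3]
grip_width: 0.0004
finger_force: 3.5
```

Emit:
{"name": "jog_arm", "arguments": {
  "motion": [
    [0,0,0.015,0,0],
    [0,0,0,0,0]
  ]
}}

```text
clock: 15.95
position: [0.5785, 0.0307, 0.0308]
tool_rot: [3.141, -0.0, 1.557]
force: [-2.3, 0.9, 12.8]
grip_width: 0.0001
finger_force: 6.7
```

Emit:
{"name": "jog_arm", "arguments": {
  "motion": [
    [0,0,-0.015,0,0],
    [-0.05,0,0,0,0],
    [-0.1,0,0,0,0],
    [-0.1,0,0,0,0],
    [-0.1,0,0,0,0],
    [-0.1,0,0,0,0],
    [-0.1,0,0,0,0],
    [-0.1,0,0,0,0],
    [-0.1,0,0,0,0],
    [-0.1,0,0,0,0],
    [-0.07,0,0,0,0],
    [0,0,0,0,0]
  ]
}}

```text
clock: 17.15
position: [0.5779, 0.0026, 0.0309]
tool_rot: [3.141, 0.0, 1.556]
force: [-1.0, 0.6, 7.7]
grip_width: -0.0001
finger_force: 3.5
```

Emit:
{"name": "jog_arm", "arguments": {
  "motion": [
    [0,0,-0.2,0,0],
    [0,0,-0.2,0,0],
    [0.3,0,0,0,0],
    [0.18,0,0,0,0],
    [0,0,0.2,0,0],
    [0,0,0.15,0,0],
    [0,0,0,0,0],
    [0,0,0,0,0]
  ]
}}

```text
clock: 17.95
position: [0.5776, 0.0172, 0.0317]
tool_rot: [-3.141, 0.0, 1.556]
force: [0.0, -0.1, -0.3]
grip_width: -0.0002
finger_force: 0.0
```

Emit:
{"name": "jog_arm", "arguments": {
  "motion": [
    [0,0,0.03,0,0],
    [0,0,0,0,0]
  ]
}}

```text
clock: 18.15
position: [0.5778, 0.0173, 0.0311]
tool_rot: [-3.141, 0.0, 1.557]
force: [0.3, -0.3, -0.4]
grip_width: 0.0001
finger_force: 0.0
```

Emit:
{"name": "jog_arm", "arguments": {
  "motion": [
    [0,0,0.015,0,0],
    [0,0,0,0,0]
  ]
}}

```text
clock: 18.35
position: [0.5779, 0.0174, 0.031]
tool_rot: [3.141, -0.0, 1.557]
force: [-1.3, 0.1, 5.3]
grip_width: -0.0005
finger_force: 2.4
```

Emit:
{"name": "jog_arm", "arguments": {
  "motion": [
    [-0.05,0,0,0,0],
    [-0.1,0,0,0,0],
    [-0.1,0,0,0,0],
    [-0.1,0,0,0,0],
    [-0.1,0,0,0,0],
    [-0.1,0,0,0,0],
    [-0.1,0,0,0,0],
    [-0.1,0,0,0,0],
    [-0.09,0,0,0,0],
    [-0.05,0,0,0,0],
    [0,0,0,0,0],
    [0,0,0,0,0]
  ]
}}

```text
clock: 19.55
position: [0.5773, -0.0094, 0.0309]
tool_rot: [-3.141, -0.0, 1.557]
force: [-3.0, 0.1, 6.4]
grip_width: -0.0001
finger_force: 3.0
```

Emit:
{"name": "jog_arm", "arguments": {
  "motion": [
    [0,0,-0.3,0,0],
    [0,0,-0.8,0,0],
    [0,0,-1,0,0],
    [1,0,-1,0,0],
    [1,0,-1,0,0],
    [1,0,-1,0,0],
    [1,0,0,0,0],
    [1,0,0,0,0],
    [1,0,0,0,0],
    [1,0,0,0,0],
    [1,0,0,0,0],
    [0,0,0,0,0]
  ]
}}

```text
clock: 20.75
position: [0.58, 0.2355, 0.1839]
tool_rot: [-3.141, -0.002, 1.562]
force: [0.0, 0.1, 0.1]
grip_width: 0.0001
finger_force: 0.0
```

```bash
python3 - <<'E'
from h import *
d=snap("top","t4")
im=cv2.imread("pics/t4.png")[120:236,200:370]
cv2.imwrite("pics/c4.png",cv2.resize(im,None,fx=4.7,fy=4.7,interpolation=cv2.INTER_CUBIC))
im=d["pixels"].astype(float); w=np.clip(im[...,0]-im[...,2]-15,0,None)
rows=[]; us=np.arange(272,300)
for v in range(148,194):
    c=w[v,272:300]; rows.append(world(d,(c*us).sum()/c.sum(),v,.017)[:2])
rows=np.array(rows); p=np.polyfit(rows[:,0],rows[:,1],1); l=[.00517,-.007878]
for x in (.51,.58,.65): print(x,"off mm",1e3*(np.polyval(p,x)-np.polyval(l,x)))
E
```

```text
0.51 off mm 1.2723670835863028
0.58 off mm -0.6540026829031367
0.65 off mm -2.5803724493925815
```

View pics/c4.png

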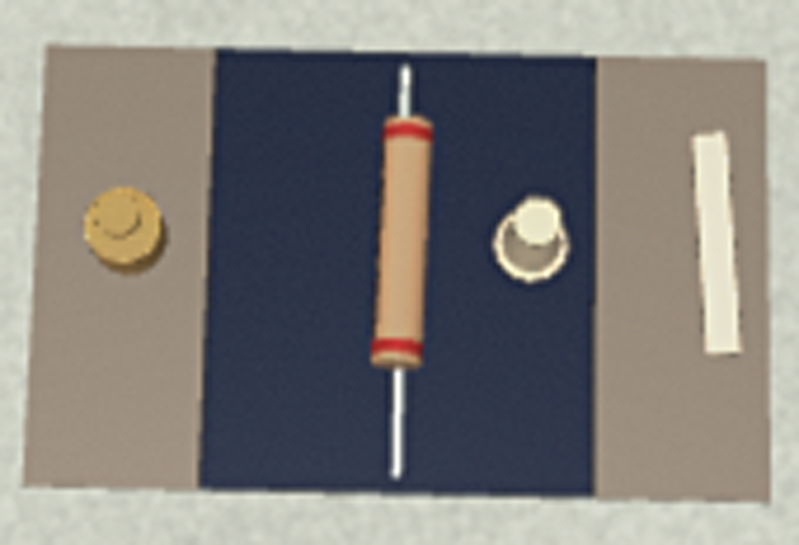

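The rod lies on the line, running from (408,118) to (397,366) with the white line showing at both ends. Its middle is within 1 mm of the line and the tilt is about 1.6°. Everything else is unmoved and the arm is clear, so I'm handing it in.

```bash
python3 -c "
from workcell import bot
print(bot.job_done())"
```

```text
the job is handed in; nothing more can be done
None
```

The rod is at rest along the spine line, its middle measured about 0.7 mm off and tilted about 1.6°; it got there in four top-rolling strokes (one briefly pressed 12.8 N, above the 2–10 N range, before I eased off and rolled), nothing else moved, and the job was handed in at about 21 s.

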